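# Pull the snug cap off the stoneware jar with the lid puller

## Robot

A 7-joint arm with a two-finger parallel gripper is mounted at the origin on the work surface. World frame = base frame: x ahead of the robot, y to its left, z up, the work surface at z = 0. Lengths are in m, angles in rad, forces in N, time in s.
With the tool pointing down it reaches from about 0.425 to 0.875 m from the base axis. Payload 4.7 kg.
Tool frame: the origin (TCP) lies at the very end of the fingers, on their centre line; the grasp point (between the pads) lies 19 mm behind it (ctrl.grasp_offset is the distance from the TCP to the grasp point, in m); z points along the fingers, y is the direction in which the jaws open and shut (so a half turn about z gives the same grasp; the last joint's range is limited). The gripper opens to 87 mm and grips with 3 to 60 N. Pads are 19 mm wide; open, the fingers measure 117 mm over their backs; the gripper's body (75 mm by 190 mm) begins 51 mm behind the grasp point.
Start: joints at [-1.277, 0.321, -0.07, 1.45, 0.023, 1.371, -0.057], TCP at [0.18, 0.625, 0.223] pointing down, gripper open.
Joint ranges: [-2.86, 2.86], [-0.3, 2.09], [-1.38, 1.24], [0.06, 2.45], [-1.56, 4.7], [0.09, 2.05], [-2.69, 2.69]. Speed limits (rad/s): [2.57, 2.57, 3.14, 3.14, 3.14, 3.14, 3.14].

## Interface

Orientations are given as a rotation vector (axis times angle).
In Python, from bench import ctrl gives the robot as it stands.
- The arm moves only by the shell command python3 -m creep 'ROWS' [FORCE]. ROWS is JSON, a list that holds one entry, the list of rows, each a list of 7 numbers: the opening, from 0 (shut) to 1 (fully open), then the shift along the tool's x, y, z in mm, then the turn, a rotation vector about the tool's x, y, z in rad. In form: [[[grip, dx, dy, dz, rx, ry, rz], ...]]. A call has 1 to 5 rows; each row is the pose to reach, as a shift and turn from the pose commanded when the call began, along the tool's axes at that moment; what a row does not reach only later rows make up. A row lasts 1/10 s, in which the tool goes at most 50 mm and 8.59 degrees, less where a joint would pass 70% of its speed; a pose out of reach is approached as far as the arm can. A call with a gripper value outside its range is refused whole. The fingers move at their own pace and stop on an object; FORCE is the grip in N (left out, the last holds). Time passes only in rows, so rows that repeat a pose let the fingers close. It gives the time, the measured TCP pose, the force and the opening at its end, in the units of the state.
- ctrl.get_state(): the state, without advancing time (a new reading comes with each control period).
- ctrl.get_image(name): name is "scene" or "top"; returns the picture (420x560x3 uint8, red, green, blue); there is no depth.
- ctrl.camera_params(name): a dict with "K" (3x3 intrinsics, pixels), "pose" (4x4, takes a point from camera to world coordinates). Camera axes: x right, y down, z forward; pixel columns grow to the right and rows downward; lengths in m; the calibration is good to about 2 mm. A picture is of the moment at which its call begins. camera_params takes no time and is no camera call.
- ctrl.close_job(): hands the job in, once; it reports no verdict.
The state is a dict: "time": time; "joint_positions": joint angles; "qd": joint speeds; "joint_torque": joint torques, N m; "position": TCP position; "tool_rot": TCP orientation; "ft_force": force on the tool from outside, world axes, zero at the start; "torque": the same for the moment, N m; "grip_width": opening from 0.0 (shut) to 1.0 (fully open).
Only numpy, scipy, OpenCV 4.12 (cv2) and the standard library are available. Lean on these libraries where they do the work, as an engineer would, in place of code of your own. Each camera call takes 0.05 s, during which the arm holds its last target. There are 200 camera calls.

## Task

Take the lid puller from the wooden tray, slide its fork under the rim of the wooden cap on the stoneware jar until it is fully home around the neck, then pull straight up with a steady, gentle pull of about 12 N: the cap is stuck with dried sugar and gives way only slowly, so keep pulling until it pops off. Carry the cap on the puller back to the tray and leave both there, puller standing and cap right way up, and let go. Do not push hard on the jar or wrench the cap, keep the fingers off the cap, and leave the bowl, the amber jar and the gingerbread where they are.

Things in the scene. Friction and masses are not known exactly. Their poses are not given: they have to be found in the camera images.
- puller: Lid puller, loose, 0.16 kg, standing in the tray: a steel C open to its +x, wooden grip on top. Origin: underside of the fork, x along the tines, z up. Foot 5 mm thick, 50 wide (y), x = -44 to +30 mm; slot 30 wide between two 10 mm tines, open at the tips, flat throat at x = -13.5; home when the throat is at the neck. Spine at x = -44 to -38; top bar 48 to 56 mm up.
- puller_grip (a point): Middle of the puller's wooden grip, straight above the puller's origin by 82 mm. The grip is 24 mm (x) by 26 mm (y) and reaches from 56 to 102 mm above the origin. Held by its x faces it resists tilting best.
- cap: Wooden cap on the jar, loose, 0.03 kg, round, 52 mm across, 25 mm high, with a rim 60 mm across and 4 mm thick at its foot. Origin: centre of the rim's flat underside, z up. Open below, bore 30 mm. Sugar-stuck catches hold it: under a steady straight pull of 10 to 14 N it creeps up about 2 mm in 2 to 5 s, then pops off; pulled fast, the force shoots up. It clears the neck after 20 mm and rides loosely on the fork.
- jar: Stoneware jar, fixed, on a square wooden foot 120 mm wide, 12 mm thick. Origin: centre of the underside, on the table; z up. Round body 100 mm across with a flat top (shoulder) 82 mm above the origin; on its axis a neck 26 mm across rises to 109 mm, under the cap. Hard: meet it slowly. Its -x side is free for bringing in the puller; the amber jar stands on its +y side, the bowl on its -y side.
- jar_seat (a point): Point on the jar's axis 89 mm above its origin: where the cap's origin is while the cap sits on the jar, 7 mm above the shoulder, so the 5 mm fork has 2 mm to spare in height. Axes as the jar's.
- tray_floor (a point): Centre of the floor of the fixed wooden tray, 10 mm above the table. Tray 200 mm (x) by 260 mm (y), rim 8 mm thick, its top 12 mm above the floor. The puller starts in its +y half, the gingerbread lies in its -y half.
- spice: Amber glass jar with a wooden lid, loose, 54 mm across, 85 mm high, beside the stoneware jar; leave alone. Origin: centre of its underside.
- bowl: White bowl, loose, 72 mm across, 45 mm high, beside the stoneware jar; leave alone. Origin: centre of its underside.
- biscuit: Iced gingerbread heart, loose, about 70 mm wide, 10 mm thick, in the tray; leave alone. Origin: centre of its underside.

How it is judged:
On the way, in this order (a step that is already met when the one before it is completed fails the run):
1. the fork is fully home under the rim, its origin within 6 mm of the cap's axis, while the cap still sits on the jar (horizontal distance between puller and cap below 0.006 m and z of cap in the frame of puller between 0.003 and 0.009 m and distance between cap and jar_seat below 0.004 m), for 0.2 s.
2. the cap has popped off and rides on the fork, at least 25 mm above its seat, right way up (z of cap in the frame of jar_seat above 0.025 m and contact force between puller and cap above 0.05 N and horizontal distance between puller and cap below 0.012 m and angle between cap's own z axis and vertical below 0.25 rad), for 0.2 s.
At the end, for the whole second after the job is handed in: Puller upright (0.1 rad) with its underside within 6 mm of the tray floor; cap right way up (0.15 rad), underside at most 12 mm above the tray floor (on fork or floor); both origins within 90 mm (tray x) and 120 mm (tray y) of the tray centre, at rest, released (x of cap in the frame of tray_floor between -0.09 and 0.09 m and y of cap in the frame of tray_floor between -0.12 and 0.12 m and z of cap in the frame of tray_floor below 0.012 m and angle between cap's own z axis and vertical below 0.15 rad and x of puller in the frame of tray_floor between -0.09 and 0.09 m and y of puller in the frame of tray_floor between -0.12 and 0.12 m and z of puller in the frame of tray_floor below 0.006 m and angle between puller's own z axis and vertical below 0.1 rad and linear speed of each of puller, cap below 0.02 m/s); the robot touches nothing.
It fails at once if the puller, fingers or arm press on the jar with more than 20 N (contact force between any of puller, the arm, the fingers and jar above 20 N).
It fails at once if the puller loads the cap with more than 18 N (contact force between puller and cap above 18 N).
It fails at once if the fingers or arm touch the cap (contact force between any of the fingers, the arm and cap above 0.5 N).
It fails at once if the amber jar, bowl or gingerbread is moved more than 20 mm (distance of any of spice, bowl, biscuit from where it was at the start of the episode above 0.02 m).
It also fails if it takes over 72 s, if anything falls off the work surface, if the arm or the gripper's body presses on something with over 40 N, if the wrist force passes 120 N, or if a joint passes its speed limit or range.

## Working session

There is one attempt and no reset: what is moved stays moved. The work goes in short steps, Python scripts to look and compute and a shell command to move; the robot and the scene stay as the last step left them, time stands still between calls to the robot, and variables do not carry over. Pictures are saved under pics/ and viewed, about 8 in all and at most 12, crops included, and the job is handed in when it is done.

```bash
mkdir -p pics; ls; cat > h.py <<'E'
import numpy as np, cv2
from bench import ctrl
from scipy.spatial.transform import Rotation as R
def snap(name,fn):
    im=ctrl.get_image(name); cv2.imwrite('pics/'+fn,im[:,:,::-1]); return im
def ray(name,u,v):
    p=ctrl.camera_params(name); T=np.array(p['pose']); d=T[:3,:3]@np.linalg.inv(p['K'])@[u,v,1]
    return T[:3,3],d
def onz(name,u,v,z):
    o,d=ray(name,u,v); return o+d*(z-o[2])/d[2]
def px(name,P):
    p=ctrl.camera_params(name); T=np.array(p['pose']); c=T[:3,:3].T@(np.array(P)-T[:3,3]); q=p['K']@c; return q[:2]/q[2]
E
python3 - <<'E'
from h import *
a=snap('scene','s0.png');b=snap('top','t0.png')
for n in('scene','top'):
    p=ctrl.camera_params(n);print(np.round(p['K'],1),np.round(p['pose'],3))
s=ctrl.get_state();print(s)
E
```

```text
pics
[[454.2   0.  281.2]
 [  0.  454.2 197.4]
 [  0.    0.    1. ]] [[-0.068  0.72  -0.691  1.131]
 [ 0.998  0.042 -0.054  0.059]
 [-0.01  -0.693 -0.721  0.678]
 [ 0.     0.     0.     1.   ]]
[[455.    0.  275.7]
 [  0.  455.  199.5]
 [  0.    0.    1. ]] [[-0.029 -0.975  0.22   0.345]
 [-1.     0.028 -0.008  0.014]
 [ 0.002 -0.22  -0.975  1.065]
 [ 0.     0.     0.     1.   ]]
{'time': 0.1, 'joint_positions': array([-1.27687748,  0.32173268, -0.07007542,  1.45153565,  0.02264721,
        1.37084421, -0.05686711]), 'qd': array([-0.00037326, -0.00334577, -0.00014177, -0.00270048,  0.00101399,
        0.00062752,  0.00040776]), 'joint_torque': array([-1.19648107e-04, -4.92570305e+01, -4.05571070e-01, -3.13404608e+01,
       -6.39715721e-02,  3.94036411e-02,  6.84637507e-05]), 'position': array([0.17944844, 0.62421529, 0.22159008]), 'tool_rot': array([-4.37997221e-01, -3.11081006e+00,  2.71921009e-03]), 'ft_force': array([-0.22197003, -1.14838938,  0.39495521]), 'torque': array([-0.02505984, -0.00625374,  0.03233761]), 'grip_width': 1.0066417760368092}
```

View pics/s0.png

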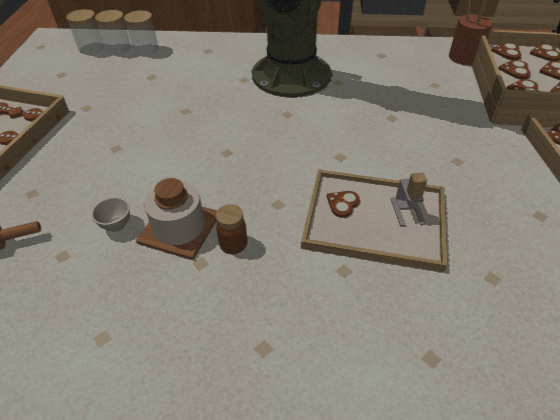

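View pics/t0.png

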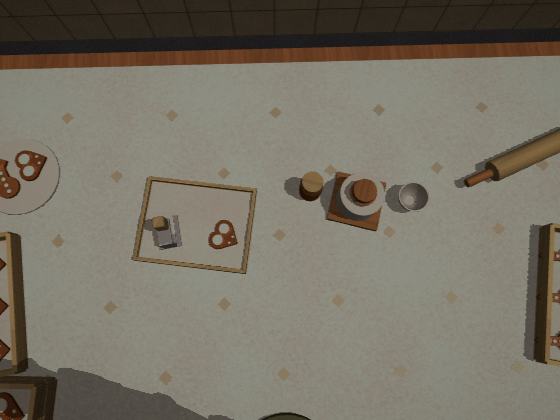

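```bash
python3 - <<'E'
from h import *
a=cv2.imread('pics/s0.png');b=cv2.imread('pics/t0.png')
def c(i,x,y,w,h): return cv2.resize(i[y:y+h,x:x+w],(400,300),interpolation=cv2.INTER_CUBIC)
o=np.vstack([np.hstack([c(a,380,165,80,60),c(a,128,175,120,90)]),np.hstack([c(b,130,205,80,60),c(b,315,160,100,75)])])
cv2.imwrite('pics/c0.png',cv2.convertScaleAbs(o,alpha=1.4))
t=[onz('top',*p,0.022)for p in[(148,178),(256,188),(246,272),(133,260)]];print(np.round(t,3),np.mean(t,0))
E
```

```text
[[0.642 0.307 0.022]
 [0.61  0.051 0.022]
 [0.414 0.078 0.022]
 [0.449 0.335 0.022]] [0.52864339 0.19262275 0.022     ]
```

View pics/c0.png

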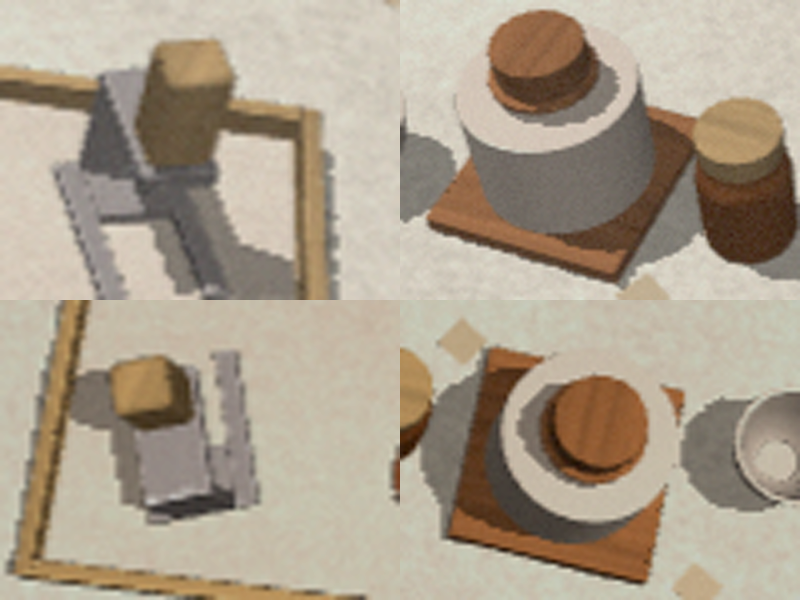

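```bash
cat > m.py <<'E'
from h import *
def tri(p,q):
    (a,d),(b,e)=ray('scene',*p),ray('top',*q)
    d=d/np.linalg.norm(d);e=e/np.linalg.norm(e)
    s=np.linalg.lstsq(np.c_[d,-e],b-a,rcond=None)[0];P,Q=a+s[0]*d,b+s[1]*e
    return (P+Q)/2,np.linalg.norm(P-Q)
E
python3 - <<'E'
from m import *
np.set_printoptions(precision=4,suppress=True)
P=lambda x,y:(130+x/5,205+(y-300)/5); J=lambda x,y:(315+(x-400)/4,160+(y-300)/4); S=lambda x,y:(380+x/5,165+y/5); SJ=lambda x,y:(128+(x-400)/3.3333,175+y/3.3333)
yaw=lambda v:np.degrees(np.arctan2(v[1],v[0]))
print('grip',onz('top',*P(146,381),.112),onz('scene',*S(193,62),.112),tri(S(193,62),P(146,381)))
a,b=onz('top',*P(257,500),.015),onz('top',*P(240,352),.015);print('tine outer',a,b,yaw(b-a),np.linalg.norm(b-a))
c=onz('top',*P(213,353),.015);print('tip',c,yaw(c-b)-90)
d,e=onz('top',*P(146,503),.066),onz('top',*P(213,486),.066);print('bar back',d,e,yaw(d-e)-90,np.linalg.norm(d-e))
print('cap',onz('top',*J(600,421),.114),onz('scene',*SJ(538,43),.114),tri(SJ(538,43),J(600,421)))
f=[onz('top',*J(*p),.012) for p in[(490,347),(683,388),(646,583),(446,540)]];print('foot',np.array(f),np.mean(f,0),[yaw(f[0]-f[3]),yaw(f[1]-f[2]),yaw(f[0]-f[1])-90,yaw(f[3]-f[2])-90])
T=R.from_rotvec(ctrl.get_state()['tool_rot']).as_matrix();print(T)
E
```

```text
grip [0.5203 0.2548 0.112 ] [0.5236 0.2591 0.112 ] (array([0.5211, 0.2578, 0.1092]), np.float64(0.00436460458402744))
tine outer [0.4807 0.2265 0.015 ] [0.5507 0.2356 0.015 ] 7.458118285487626 0.07055240937110561
tip [0.5506 0.2483 0.015 ] 0.5354026374217966
bar back [0.4742 0.2649 0.066 ] [0.4809 0.2356 0.066 ] 12.839456437551178 0.0300583226624628
cap [ 0.575  -0.1868  0.114 ] [ 0.5779 -0.1826  0.114 ] (array([ 0.5753, -0.1856,  0.1114]), np.float64(0.0035261746296318466))
foot [[ 0.6474 -0.1454  0.012 ]
 [ 0.6186 -0.2595  0.012 ]
 [ 0.5015 -0.2282  0.012 ]
 [ 0.5303 -0.1127  0.012 ]] [ 0.5745 -0.1865  0.012 ] [np.float64(-15.641234998707647), np.float64(-14.969562656061026), np.float64(-14.14881428689361), np.float64(-13.999637692792092)]
[[-0.9611  0.2761 -0.0003]
 [ 0.2761  0.9611 -0.0017]
 [-0.0001 -0.0017 -1.    ]]
```

```bash
cat >> h.py <<'E'
def to(x,y,z,yaw):
    s=ctrl.get_state();r=R.from_rotvec(s['tool_rot']);a=np.radians(yaw)
    Y=np.array([np.cos(a),np.sin(a),0]);Z=np.array([0,0,-1.]);g=R.from_matrix(np.c_[np.cross(Y,Z),Y,Z])
    print('t',s['time'],'pos',np.round(s['position'],4),'shift',np.round(1000*r.inv().apply(np.array([x,y,z])-s['position']),1),'turn',np.round((r.inv()*g).as_rotvec(),3),'F',np.round(s['ft_force'],1),'w',round(s['grip_width'],3))
E
python3 -c "
from h import *;to(.521,.256,.2,9)"
```

```text
t 0.1 pos [0.1794 0.6242 0.2216] shift [-429.9 -259.6   22.1] turn [-1.000e-03  1.000e-03  1.134e+00] F [-0.2 -1.1  0.4] w 1.007
```

```bash
python3 -m creep '[[[1,-43,-26,2,0,0,0.113],[1,-86,-52,4,0,0,0.227],[1,-129,-78,7,0,0,0.34],[1,-172,-104,9,0,0,0.454],[1,-215,-130,11,0,0,0.567]]]' && python3 -c "
from h import *;to(.521,.256,.2,9)"
```

```text
time: 0.6
position: [0.3502, 0.4396, 0.2112]
tool_rot: [-1.297, -2.861, 0.001]
ft_force: [1.0, 0.7, -1.0]
grip_width: 1.0
t 0.6 pos [0.3502 0.4396 0.2112] shift [-250.7    7.5   11.2] turn [-0.     0.     0.562] F [ 1.   0.7 -1. ] w 1.0
```

```bash
python3 -m creep '[[[1,-50,1.5,2,0,0,0.113],[1,-100,3,4,0,0,0.227],[1,-150,4.5,6,0,0,0.34],[1,-200,6,8,0,0,0.454],[1,-249,7.5,11,0,0,0.564]]]' && python3 -m creep '[[[1,0,0,0,0,0,0],[1,0,0,0,0,0,0]]]' && python3 - <<'E'
from h import *
to(.521,.256,.073,9)
a=snap('scene','s1.png');b=snap('top','t1.png')
def c(i,x,y,w,h): return cv2.resize(i[y:y+h,x:x+w,::-1],(400,300),interpolation=cv2.INTER_CUBIC)
cv2.imwrite('pics/c1.png',cv2.convertScaleAbs(np.hstack([c(a,360,110,120,90),c(b,90,180,120,90)]),alpha=1.4))
E
```

```text
time: 1.1
position: [0.5208, 0.2582, 0.2005]
tool_rot: [-2.042, -2.387, -0.0]
ft_force: [-0.1, 0.1, 0.7]
grip_width: 0.997
time: 1.3
position: [0.5203, 0.2583, 0.2001]
tool_rot: [-2.04, -2.388, 0.002]
ft_force: [-0.8, 0.9, -0.4]
grip_width: 1.001
t 1.3 pos [0.5203 0.2583 0.2001] shift [ -2.3   0.4 127.1] turn [-0.001  0.    -0.   ] F [-0.8  0.9 -0.4] w 1.001
```

View pics/c1.png

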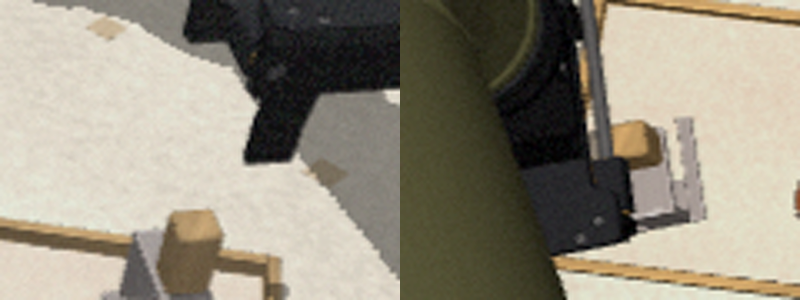

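```bash
python3 -m creep '[[[1,-2,0,40,0,0,0],[1,-2,0,75,0,0,0],[1,-2,0,75,0,0,0]]]' && python3 - <<'E'
from h import *
to(.521,.256,.073,9)
a=np.radians(9);Y=np.array([np.cos(a),np.sin(a),0])
print(px('scene',np.array([.5203,.2583,.2])+.051*Y),'seen 441,158.9')
p=ctrl.get_state()['position'];print(px('scene',p+.044*Y),px('scene',p+.058*Y))
a=snap('scene','s2.png')
def c(i,x,y,w,h): return cv2.resize(i[y:y+h,x:x+w,::-1],(800,600),interpolation=cv2.INTER_CUBIC)
cv2.imwrite('pics/c2.png',cv2.convertScaleAbs(c(a,380,140,80,60),alpha=1.4))
E
```

```text
time: 1.7
position: [0.5154, 0.2581, 0.1208]
tool_rot: [-2.03, -2.393, 0.014]
ft_force: [-0.5, 0.4, -0.2]
grip_width: 0.999
t 1.7 pos [0.5154 0.2581 0.1208] shift [-2.8  5.6 47.7] turn [-0.009  0.003  0.007] F [-0.5  0.4 -0.2] w 0.999
[438.91097199 157.78806402] seen 441,158.9
[425.98677049 187.89762663] [428.52183724 193.6561496 ]
```

View pics/c2.png

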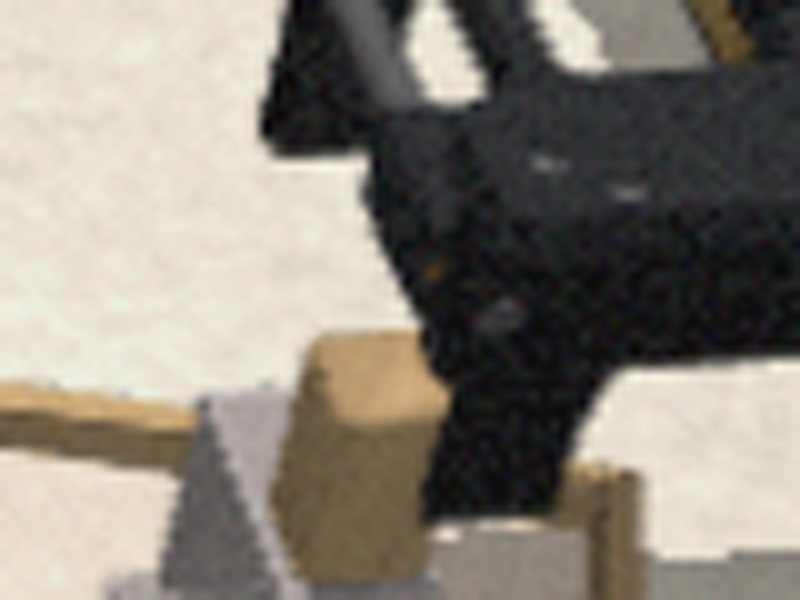

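```bash
python3 -m creep '[[[1,0,0,0,0,0,0],[1,0,0,20,0,0,0],[1,0,0,40,0,0,0],[1,0,0,52,0,0,0],[1,0,0,52,0,0,0]]]' && python3 -m creep '[[[1,0,0,0,0,0,0],[1,0,0,0,0,0,0]]]'&& python3 -c "
from h import *;to(.521,.256,.073,9)"
```

```text
time: 2.25
position: [0.5198, 0.2582, 0.0735]
tool_rot: [-2.036, -2.392, 0.001]
ft_force: [-0.5, -1.0, 0.2]
grip_width: 1.003
time: 2.45
position: [0.5212, 0.2586, 0.0752]
tool_rot: [2.036, 2.391, 0.004]
ft_force: [-0.5, -0.1, -0.2]
grip_width: 1.004
t 2.45 pos [0.5212 0.2586 0.0752] shift [-2.5 -0.6  2.2] turn [ 0.002 -0.001  0.003] F [-0.5 -0.1 -0.2] w 1.004
```

```bash
python3 -m creep '[[[1,-2.5,0,2,0,0,0],[1,-2.5,0,2,0,0,0],[0.2,-2.5,0,2,0,0,0],[0.2,-2.5,0,2,0,0,0],[0.2,-2.5,0,2,0,0,0]]]' 45 && python3 -m creep '[[[0.2,0,0,0,0,0,0],[0.1,0,0,0,0,0,0],[0.1,0,0,0,0,0,0],[0.1,0,0,0,0,0,0],[0.1,0,0,0,0,0,0]]]' && python3 -c "
from h import *;to(.521,.256,.073,9)"
```

```text
time: 2.95
position: [0.5205, 0.2556, 0.0717]
tool_rot: [-2.037, -2.392, -0.0]
ft_force: [0.4, 0.6, 0.2]
grip_width: 0.808
time: 3.45
position: [0.5205, 0.2556, 0.0716]
tool_rot: [-2.037, -2.392, -0.0]
ft_force: [0.5, 0.3, 0.2]
grip_width: 0.357
t 3.45 pos [0.5205 0.2556 0.0716] shift [ 0.4  0.5 -1.4] turn [ 0.    -0.     0.003] F [0.5 0.3 0.2] w 0.357
```

```bash
python3 -m creep '[[[0.1,0,0,0,0,0,0],[0.1,0,0,0,0,0,0],[0.1,0,0,0,0,0,0],[0.1,0,0,0,0,0,0],[0.1,0,0,0,0,0,0]]]' && python3 -m creep '[[[0.1,0,0,-5,0,0,0],[0.1,0,0,-20,0,0,0],[0.1,0,0,-50,0,0,0],[0.1,0,0,-90,0,0,0],[0.1,0,0,-125,0,0,0]]]' && python3 -c "
from h import *;to(.434,-.148,.2,-15)"
```

```text
time: 3.95
position: [0.5204, 0.2555, 0.0716]
tool_rot: [-2.037, -2.392, 0.0]
ft_force: [-0.8, 0.2, -1.0]
grip_width: 0.272
time: 4.45
position: [0.5209, 0.2554, 0.1996]
tool_rot: [2.037, 2.391, 0.003]
ft_force: [0.4, 0.6, -1.8]
grip_width: 0.272
t 4.45 pos [0.5209 0.2554 0.1996] shift [-384.5 -149.9   -0.9] turn [ 0.002 -0.001  0.421] F [ 0.4  0.6 -1.8] w 0.272
```

```bash
python3 -m creep '[[[0.1,-25,-5,0,0,0,0.03],[0.1,-65,-14,0,0,0,0.07],[0.1,-110,-24,0,0,0,0.12],[0.1,-155,-34,0,0,0,0.16],[0.1,-200,-43,0,0,0,0.21]]]' && python3 -c "
from h import *;to(.497,-.165,.2,-15)"
```

```text
time: 4.95
position: [0.5092, 0.0485, 0.1969]
tool_rot: [-2.279, -2.162, -0.001]
ft_force: [1.3, 0.3, -2.1]
grip_width: 0.27
t 4.95 pos [0.5092 0.0485 0.1969] shift [-213.9   -0.9   -3.2] turn [ 0.    -0.     0.209] F [ 1.3  0.3 -2.1] w 0.27
```

```bash
python3 -m creep '[[[0.1,-45,0,-2,0,0,0.05],[0.1,-90,0,-3,0,0,0.1],[0.1,-135,0,-3,0,0,0.15],[0.1,-180,0,-3,0,0,0.19],[0.1,-213,0,-3,0,0,0.21]]]' && python3 -m creep '[[[0.1,0,0,0,0,0,0],[0.1,0,0,0,0,0,0],[0.1,0,0,0,0,0,0],[0.1,0,0,0,0,0,0]]]' && python3 - <<'E'
from h import *
to(.497,-.165,.146,-15)
a=snap('scene','s3.png');b=snap('top','t3.png')
def c(i,x,y,w,h): return cv2.resize(i[y:y+h,x:x+w,::-1],(400,300),interpolation=cv2.INTER_CUBIC)
cv2.imwrite('pics/c3.png',cv2.convertScaleAbs(np.hstack([c(a,120,145,100,75),c(b,315,160,100,75)]),alpha=1.5))
E
```

```text
time: 5.45
position: [0.4978, -0.1658, 0.2002]
tool_rot: [2.495, 1.907, 0.001]
ft_force: [0.0, -0.7, -2.0]
grip_width: 0.271
time: 5.85
position: [0.4994, -0.1601, 0.1995]
tool_rot: [-2.488, -1.917, -0.0]
ft_force: [-0.3, 0.4, -2.6]
grip_width: 0.272
t 5.85 pos [ 0.4994 -0.1601  0.1995] shift [-5.4 -1.1 53.5] turn [-0.    -0.001  0.004] F [-0.3  0.4 -2.6] w 0.272
```

View pics/c3.png

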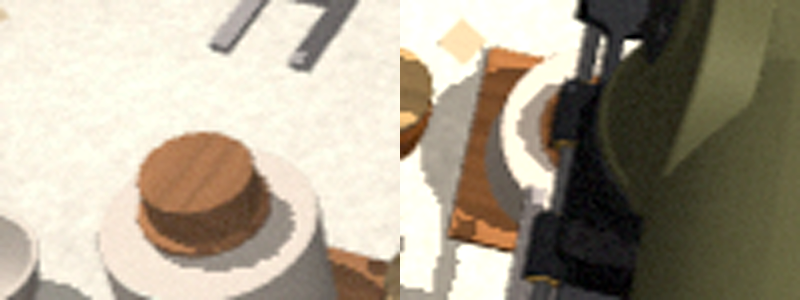

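```bash
python3 - <<'E'
from h import *
C=lambda x,y:(120+x/4,145+y/4)
p=ctrl.get_state()['position'];a=np.radians(-15.2);X=np.array([np.cos(a),np.sin(a),0]);Y=np.array([-np.sin(a),np.cos(a),0])
z=p[2]-.0616
for n,q,y in [('Lout',(210,45),-.025),('Lin',(231,51),-.015),('Rin',(288,64),.015),('Rout',(307,71),.025)]:
    w=onz('scene',*C(*q),z)-p; print(n,'rel along x,y mm',np.round(1e3*np.array([w@X,w@Y]),1),'expect 30,',y*1e3)
w=onz('scene',*C(196,172),.114);print('cap',w)
d=w-p;print('cap rel tool x,y',d@X,d@Y)
E
```

```text
Lout rel along x,y mm [ 27.2 -19.4] expect 30, -25.0
Lin rel along x,y mm [27.9 -8.4] expect 30, -15.0
Rin rel along x,y mm [27.7 20.2] expect 30, 15.0
Rout rel along x,y mm [29.3 30.4] expect 30, 25.0
cap [ 0.57816637 -0.18328939  0.114     ]
cap rel tool x,y 0.08195405848146645 -0.0015457154054548021
```

```bash
python3 -m creep '[[[0.1,-3,0,10,0,0,0],[0.1,-5,0,25,0,0,0],[0.1,-7,0,40,0,0,0],[0.1,-7,0,50,0,0,0],[0.1,-7,0,52,0,0,0]]]' && python3 -m creep '[[[0.1,0,5,0,0,0,0],[0.1,0,12,0,0,0,0],[0.1,0,12,0,0,0,0],[0.1,0,12,0,0,0,0]]]' && python3 - <<'E'
from h import *
to(.497,-.165,.1446,-15)
a=snap('scene','s4.png')
def c(i,x,y,w,h): return cv2.resize(i[y:y+h,x:x+w,::-1],(800,600),interpolation=cv2.INTER_CUBIC)
cv2.imwrite('pics/c4.png',cv2.convertScaleAbs(c(a,130,150,80,60),alpha=1.5))
E
```

```text
time: 6.45
position: [0.496, -0.168, 0.1454]
tool_rot: [-2.489, -1.913, 0.004]
ft_force: [-0.1, 0.9, -1.7]
grip_width: 0.269
time: 6.85
position: [0.5097, -0.1716, 0.148]
tool_rot: [2.49, 1.914, 0.0]
ft_force: [0.5, -0.0, -2.2]
grip_width: 0.273
t 6.85 pos [ 0.5097 -0.1716  0.148 ] shift [  3.1 -13.9   3.4] turn [0.001 0.    0.002] F [ 0.5 -0.  -2.2] w 0.273
```

View pics/c4.png

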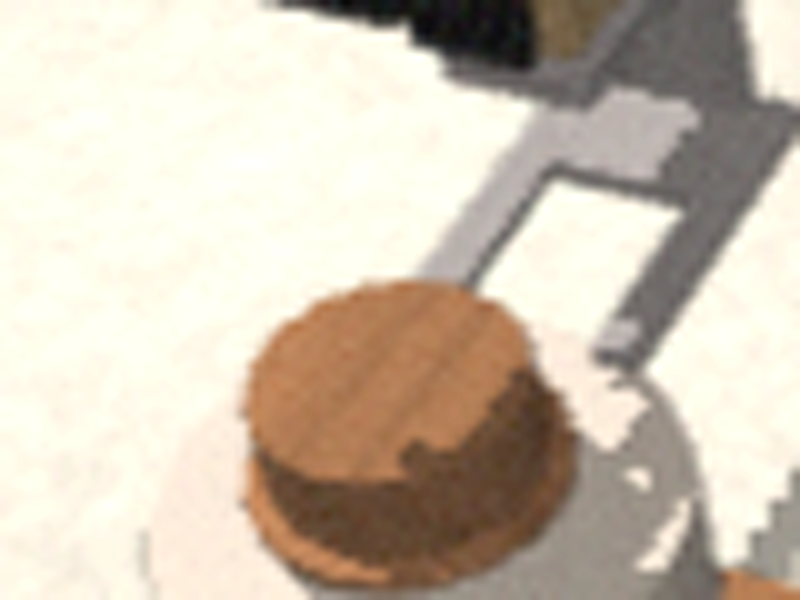

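```bash
cat > c4.py <<'E'
from h import *
C=lambda x,y:(130+x/10,150+y/10)
p=ctrl.get_state()['position'];a=np.radians(-15.2);X=np.array([np.cos(a),np.sin(a),0]);Y=np.array([-np.sin(a),np.cos(a),0])
z=p[2]-.0616
for n,q,h,e in [('Lin throat bot',(557,181),0,(-13.5,-15)),('Rin throat bot',(685,210),0,(-13.5,15)),('Lin throat top',(552,164),5,(-13.5,-15)),('Lin mid top',(472,280),5,('?',-15)),('Lout',(415,275),5,('?',-25)),('Rin tip bot',(597,356),0,(30,15)),('Rout tip bot',(634,371),0,(30,25))]:
    w=onz('scene',*C(*q),z+h/1e3)-p; print(n,np.round(1e3*np.array([w@X,w@Y]),1),'expect',e)
w=onz('scene',*C(390,381),.114);print('cap',w)
d=w-p;print('cap rel tool x,y',d@X,d@Y)
th=np.linspace(0,6.28,200)
for r,zz,n in((.026,.114,'top'),(.03,.091,'rim')):
    e=np.array([px('scene',[w[0]+r*np.cos(t),w[1]+r*np.sin(t),zz]) for t in th]);e=(e-[130,150])*10;print(n,e.min(0),e.max(0))
E
python3 c4.py
```

```text
Lin throat bot [-12.4  -7.9] expect (-13.5, -15)
Rin throat bot [-12.8  19.3] expect (-13.5, 15)
Lin throat top [-11.8  -7.7] expect (-13.5, -15)
Lin mid top [22. -7.] expect ('?', -15)
Lout [ 24.2 -17.8] expect ('?', -25)
Rin tip bot [28.5 21.6] expect (30, 15)
Rout tip bot [29.9 30. ] expect (30, 25)
cap [ 0.57841313 -0.18322957  0.114     ]
cap rel tool x,y 0.06970485047445917 0.00676161857570994
top [240.21546973 279.18756613] [538.72217588 487.50213311]
rim [244.75103431 354.41196593] [582.03239944 594.53724567]
```

```bash
python3 -m creep '[[[0.1,0,2,1,0,0,0],[0.1,0,3,2,0,0,0],[0.1,0,3,3,0,0,0],[0.1,0,3,3,0,0,0],[0.1,0,3,3,0,0,0]]]'; for i in 1 2 ; do python3 -m creep '[[[0.1,0,0,0.5,0,0,0],[0.1,0,0,0.5,0,0,0],[0.1,0,0,0.5,0,0,0]]]'; done
```

```text
time: 7.4
position: [0.5119, -0.1721, 0.1446]
tool_rot: [-2.491, -1.915, -0.0]
ft_force: [0.3, 0.3, -1.5]
grip_width: 0.271
time: 7.7
position: [0.512, -0.1721, 0.1441]
tool_rot: [2.491, 1.915, 0.0]
ft_force: [0.3, 0.0, -1.1]
grip_width: 0.27
time: 8.0
position: [0.512, -0.1722, 0.1436]
tool_rot: [-2.491, -1.915, -0.0]
ft_force: [-0.2, 0.4, -2.2]
grip_width: 0.274
```

```bash
for i in 1 2 3; do python3 -m creep '[[[0.1,0,0,0.4,0,0,0],[0.1,0,0,0.4,0,0,0],[0.1,0,0,0.4,0,0,0]]]'; done
```

```text
time: 8.3
position: [0.512, -0.1722, 0.1435]
tool_rot: [-2.491, -1.915, -0.0]
ft_force: [-1.0, -0.4, 1.8]
grip_width: 0.275
time: 8.6
position: [0.5121, -0.1722, 0.1435]
tool_rot: [-2.491, -1.915, -0.001]
ft_force: [-3.4, 1.4, 5.1]
grip_width: 0.272
time: 8.9
position: [0.512, -0.1722, 0.1435]
tool_rot: [-2.49, -1.914, -0.001]
ft_force: [-3.5, 1.3, 7.9]
grip_width: 0.271
```

```bash
python3 -m creep '[[[0.1,0,0,-2,0,0,0],[0.1,0,0,-2,0,0,0],[0.1,0,0,-2,0,0,0]]]'; python3 -m creep '[[[0.1,0,2,0,0,0,0],[0.1,0,4,0,0,0,0],[0.1,0,6,0,0,0,0],[0.1,0,8,0,0,0,0],[0.1,0,10,0,0,0,0]]]';python3 -m creep '[[[0.1,0,2,0,0,0,0],[0.1,0,4,0,0,0,0],[0.1,0,6,0,0,0,0],[0.1,0,8,0,0,0,0],[0.1,0,8,0,0,0,0]]]'
```

```text
time: 9.2
position: [0.5119, -0.1721, 0.144]
tool_rot: [-2.491, -1.915, 0.0]
ft_force: [0.2, 0.3, -2.1]
grip_width: 0.271
time: 9.7
position: [0.5219, -0.1748, 0.1443]
tool_rot: [-2.491, -1.915, 0.0]
ft_force: [1.0, 0.3, -1.7]
grip_width: 0.273
time: 10.2
position: [0.5297, -0.1768, 0.1444]
tool_rot: [2.49, 1.915, 0.0]
ft_force: [0.8, -0.5, -1.7]
grip_width: 0.274
```

```bash
for i in 1 2 3; do python3 -m creep '[[[0.1,0,1.5,0,0,0,0],[0.1,0,3,0,0,0,0],[0.1,0,4.5,0,0,0,0],[0.1,0,6,0,0,0,0],[0.1,0,6,0,0,0,0]]]' | grep -v -e tool -e width; done
```

```text
time: 10.7
position: [0.5354, -0.1784, 0.1444]
ft_force: [-0.1, -0.1, -2.1]
time: 11.2
position: [0.5412, -0.1799, 0.1444]
ft_force: [0.2, -0.0, -2.3]
time: 11.7
position: [0.547, -0.1814, 0.1444]
ft_force: [0.4, -0.0, -2.2]
```

```bash
for i in 1 2 3 4; do python3 -m creep '[[[0.1,0,1.5,0,0,0,0],[0.1,0,3,0,0,0,0],[0.1,0,4.5,0,0,0,0],[0.1,0,6,0,0,0,0],[0.1,0,6,0,0,0,0]]]' | grep -v -e tool -e width; done
```

```text
time: 12.2
position: [0.5528, -0.183, 0.1444]
ft_force: [-0.3, 0.3, -1.7]
time: 12.7
position: [0.5586, -0.1846, 0.1444]
ft_force: [0.2, -0.1, -1.2]
time: 13.2
position: [0.5644, -0.1861, 0.1444]
ft_force: [-0.2, 0.4, -1.7]
time: 13.7
position: [0.5702, -0.1876, 0.1444]
ft_force: [0.5, 0.4, -2.3]
```

```bash
python3 -m creep '[[[0.1,0,1,0,0,0,0],[0.1,0,2,0,0,0,0],[0.1,0,3,0,0,0,0],[0.1,0,3,0,0,0,0]]]' | grep -v -e tool -e width; for i in 1 2 3 4 5; do python3 -m creep '[[[0.1,0,0.5,0,0,0,0],[0.1,0,0.8,0,0,0,0],[0.1,0,0.8,0,0,0,0]]]' | grep -v -e tool -e width; done
```

```text
time: 14.1
position: [0.573, -0.1884, 0.1444]
ft_force: [1.1, -0.2, -1.2]
time: 14.4
position: [0.5737, -0.1886, 0.1444]
ft_force: [0.0, -0.1, -1.8]
time: 14.7
position: [0.5745, -0.1887, 0.1444]
ft_force: [0.2, 0.1, -0.6]
time: 15.0
position: [0.5753, -0.1889, 0.1444]
ft_force: [0.7, 0.6, -2.8]
time: 15.3
position: [0.5759, -0.1891, 0.1444]
ft_force: [-0.0, 0.4, -1.7]
time: 15.6
position: [0.5762, -0.1892, 0.1443]
ft_force: [-2.6, 1.2, 0.4]
```

```bash
python3 -m creep '[[[0.1,0,-0.6,0,0,0,0],[0.1,0,-0.6,0,0,0,0],[0.1,0,-0.6,-0.4,0,0,0],[0.1,0,-0.6,-0.8,0,0,0],[0.1,0,-0.6,-0.8,0,0,0]]]' | grep -v -e tool -e width; for i in 1 2 3; do python3 -m creep '[[[0.1,0,0,-0.3,0,0,0],[0.1,0,0,-0.3,0,0,0],[0.1,0,0,-0.3,0,0,0]]]' | grep -v -e tool -e width; done
```

```text
time: 16.1
position: [0.576, -0.1892, 0.145]
ft_force: [-1.7, 0.1, -3.5]
time: 16.4
position: [0.576, -0.1892, 0.1454]
ft_force: [-1.3, 0.4, -2.9]
time: 16.7
position: [0.5761, -0.1892, 0.1457]
ft_force: [-3.3, 0.6, -3.8]
time: 17.0
position: [0.576, -0.1892, 0.146]
ft_force: [-2.7, 0.8, -2.9]
```

```bash
python3 -m creep '[[[0.1,0,-0.5,0,0,0,0],[0.1,0,-0.5,-0.2,0,0,0],[0.1,0,-0.5,-0.2,0,0,0]]]' | grep -v -e tool -e width; for i in 1 2 3; do python3 -m creep '[[[0.1,0,0,-0.25,0,0,0],[0.1,0,0,-0.25,0,0,0],[0.1,0,0,-0.25,0,0,0]]]' | grep -v -e tool -e width; done
```

```text
time: 17.3
position: [0.5759, -0.1891, 0.1464]
ft_force: [-1.1, 0.8, -3.5]
time: 17.6
position: [0.5759, -0.1891, 0.1466]
ft_force: [-0.5, 0.3, -4.2]
time: 17.9
position: [0.5759, -0.1891, 0.1468]
ft_force: [1.0, 0.1, -6.4]
time: 18.2
position: [0.5758, -0.1891, 0.1469]
ft_force: [0.8, 0.2, -7.7]
```

```bash
for i in 1 2 3; do python3 -m creep '[[[0.1,0,0,-0.1,0,0,0],[0.1,0,0,-0.2,0,0,0],[0.1,0,0,-0.25,0,0,0],[0.1,0,0,-0.25,0,0,0]]]' | grep -v -e tool -e width; done
```

```text
time: 18.6
position: [0.5757, -0.1891, 0.1472]
ft_force: [1.5, -0.6, -8.5]
time: 19.0
position: [0.5756, -0.189, 0.1474]
ft_force: [3.3, -0.2, -10.1]
time: 19.4
position: [0.5756, -0.189, 0.1477]
ft_force: [2.0, 0.2, -11.5]
```

```bash
for i in 1 2; do python3 -m creep '[[[0.1,0,0.1,-0.1,0,0,0],[0.1,0,0.1,-0.2,0,0,0],[0.1,0,0.1,-0.2,0,0,0],[0.1,0,0.1,-0.2,0,0,0]]]' | grep -v -e tool -e width; done
```

```text
time: 19.8
position: [0.5756, -0.1891, 0.148]
ft_force: [1.8, 0.0, -10.2]
time: 20.2
position: [0.5757, -0.1891, 0.1484]
ft_force: [1.4, -0.5, -8.9]
```

```bash
for i in 1 2; do python3 -m creep '[[[0.1,0,0,-0.1,0,0,0],[0.1,0,0,-0.2,0,0,0],[0.1,0,0,-0.3,0,0,0],[0.1,0,0,-0.4,0,0,0]]]' | grep -v -e tool -e width; done
```

```text
time: 20.6
position: [0.5758, -0.1891, 0.1488]
ft_force: [-0.8, -0.3, -8.6]
time: 21.0
position: [0.5758, -0.1891, 0.1492]
ft_force: [-1.7, 0.8, -6.5]
```

```bash
python3 - <<'E'
from h import *
to(.5758,-.1891,.1492,-15)
a=snap('scene','s5.png');b=cv2.imread('pics/s4.png')[:,:,::-1]
def c(i,x,y,w,h): return cv2.resize(i[y:y+h,x:x+w,::-1],(400,300),interpolation=cv2.INTER_CUBIC)
cv2.imwrite('pics/c5.png',cv2.convertScaleAbs(np.hstack([c(a,130,150,80,60),c(b,130,150,80,60)]),alpha=1.5))
E
```

```text
t 21.0 pos [ 0.5758 -0.1891  0.1492] shift [ 0. -0. -0.] turn [-0.    -0.     0.002] F [-1.7  0.8 -6.5] w 0.269
```

View pics/c5.png

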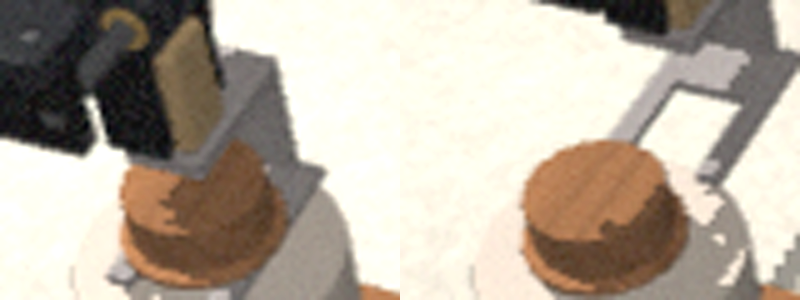

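```bash
for i in 1 2 3; do python3 -m creep '[[[0.1,0,-0.1,-0.1,0,0,0],[0.1,0,-0.1,-0.2,0,0,0],[0.1,0,-0.1,-0.3,0,0,0],[0.1,0,-0.1,-0.3,0,0,0]]]' | grep -v -e tool -e width; done
```

```text
time: 21.45
position: [0.5759, -0.1892, 0.1495]
ft_force: [-0.8, 0.7, -5.4]
time: 21.85
position: [0.5758, -0.1892, 0.1498]
ft_force: [-0.9, 0.6, -5.5]
time: 22.25
position: [0.5758, -0.1891, 0.15]
ft_force: [0.7, -0.3, -5.8]
```

```bash
for i in 1 2 3 4; do python3 -m creep '[[[0.1,0,0,-0.2,0,0,0],[0.1,0,0,-0.4,0,0,0],[0.1,0,0,-0.5,0,0,0]]]' | grep -v -e tool -e width; done
```

```text
time: 22.55
position: [0.5756, -0.1891, 0.1505]
ft_force: [-0.4, -0.5, -5.5]
time: 22.85
position: [0.5753, -0.1891, 0.1508]
ft_force: [-1.4, -0.6, -6.0]
time: 23.15
position: [0.5751, -0.1891, 0.1512]
ft_force: [-1.9, 0.2, -7.1]
time: 23.45
position: [0.575, -0.1892, 0.1517]
ft_force: [-3.1, -0.7, -7.9]
```

```bash
python3 - <<'E'
from h import *
s=ctrl.get_state();print(s['torque'],s['ft_force']);to(.5758,-.1891,.1492,-15)
a=snap('scene','s6.png');b=cv2.imread('pics/s5.png')[:,:,::-1]
def c(i,x,y,w,h): return cv2.resize(i[y:y+h,x:x+w,::-1],(400,300),interpolation=cv2.INTER_CUBIC)
cv2.imwrite('pics/c6.png',cv2.convertScaleAbs(np.hstack([c(a,140,160,60,45),c(b,140,160,60,45)]),alpha=1.5))
E
```

```text
[-0.230787    0.73746908  0.01716187] [-3.05342453 -0.68120625 -7.9459253 ]
t 23.45 pos [ 0.575  -0.1892  0.1517] shift [0.3 0.8 2.4] turn [-0.001  0.     0.002] F [-3.1 -0.7 -7.9] w 0.27
```

View pics/c6.png

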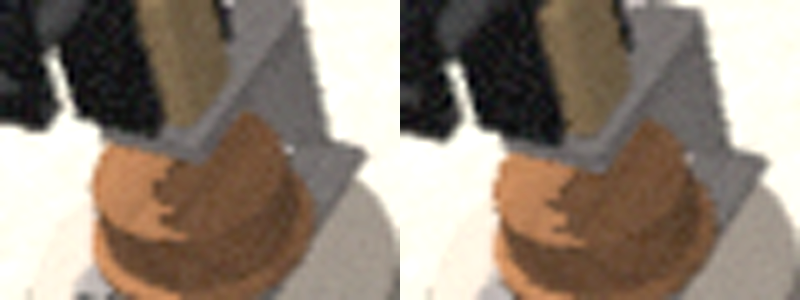

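```bash
python3 - <<'E'
from h import *
I=[cv2.cvtColor(cv2.imread(f'pics/s{k}.png'),cv2.COLOR_BGR2HSV) for k in(4,5,6)]
for k,i in zip((4,5,6),I):
    m=((i[...,0]<14)&(i[...,1]>95)).astype(np.uint8)
    m[:150]=0;m[212:]=0;m[:,:148]=0;m[:,192:]=0
    # lower boundary row of cap by column, sub-pixel via saturation crossing
    r=[]
    for u in range(158,184,3):
        col=i[175:215,u,1].astype(float); idx=np.where(m[175:212,u])[0].max(); r.append(idx+175)
    print(k,r,'left',[np.where(m[v])[0].min() for v in(180,185,190,195,200)],'right',[np.where(m[v])[0].max() for v in(185,190,195,200)])
P0=np.array([.577,-.185,.089]);print(px('scene',P0),px('scene',P0+[0,0,.005]),px('scene',P0+[.03,0,0]))
E
```

```text
4 [np.int64(205), np.int64(207), np.int64(208), np.int64(208), np.int64(208), np.int64(208), np.int64(206), np.int64(205), np.int64(203)] left [np.int64(162), np.int64(156), np.int64(155), np.int64(156), np.int64(155)] right [np.int64(182), np.int64(185), np.int64(185), np.int64(184)]
5 [np.int64(204), np.int64(205), np.int64(206), np.int64(207), np.int64(207), np.int64(206), np.int64(205), np.int64(204), np.int64(200)] left [np.int64(175), np.int64(155), np.int64(155), np.int64(155), np.int64(155)] right [np.int64(182), np.int64(186), np.int64(185), np.int64(182)]
6 [np.int64(203), np.int64(205), np.int64(205), np.int64(206), np.int64(206), np.int64(205), np.int64(204), np.int64(203), np.int64(200)] left [np.int64(174), np.int64(154), np.int64(154), np.int64(154), np.int64(155)] right [np.int64(182), np.int64(186), np.int64(185), np.int64(182)]
[170.82873612 197.3064332 ] [170.31317448 195.37879111] [166.81087946 209.56239866]
```

```bash
python3 -m creep '[[[0.1,0,-0.5,-0.1,0,0,0],[0.1,0,-1,-0.2,0,0,0],[0.1,0,-1,-0.2,0,0,0]]]' | grep -v -e width;  for i in 1 2 3; do python3 -m creep '[[[0.1,0,0,-0.2,0,0,0],[0.1,0,0,-0.4,0,0,0],[0.1,0,0,-0.6,0,0,0]]]' | grep -v -e width; done
```

```text
time: 23.8
position: [0.5745, -0.1893, 0.1524]
tool_rot: [2.491, 1.914, -0.0]
ft_force: [-1.7, -2.0, -4.6]
time: 24.1
position: [0.5745, -0.1892, 0.1529]
tool_rot: [2.491, 1.914, -0.0]
ft_force: [-3.8, -1.2, -5.5]
time: 24.4
position: [0.5745, -0.1892, 0.1535]
tool_rot: [2.491, 1.914, -0.001]
ft_force: [-3.5, -2.2, -4.8]
time: 24.7
position: [0.5745, -0.1891, 0.154]
tool_rot: [2.491, 1.914, -0.0]
ft_force: [-4.3, -2.9, -4.9]
```

```bash
python3 -m creep '[[[0.1,-0.4,-0.5,-0.1,0,0,0],[0.1,-0.7,-1,-0.3,0,0,0],[0.1,-0.7,-1,-0.4,0,0,0]]]' | grep -v -e width;  for i in 1 2 3; do python3 -m creep '[[[0.1,0,0,-0.3,0,0,0],[0.1,0,0,-0.6,0,0,0],[0.1,0,0,-0.9,0,0,0]]]' | grep -v -e width; done
```

```text
time: 25.0
position: [0.5742, -0.1892, 0.1549]
tool_rot: [2.49, 1.914, 0.002]
ft_force: [-1.6, -2.8, -4.2]
time: 25.3
position: [0.5741, -0.1891, 0.1555]
tool_rot: [2.49, 1.914, 0.002]
ft_force: [-0.8, -2.6, -3.5]
time: 25.6
position: [0.5739, -0.1891, 0.1563]
tool_rot: [2.49, 1.915, 0.001]
ft_force: [-0.9, -1.6, -2.1]
time: 25.9
position: [0.5737, -0.189, 0.1571]
tool_rot: [-2.49, -1.915, -0.001]
ft_force: [-0.2, -1.3, -2.0]
```

```bash
for i in 1 2; do python3 -m creep '[[[0.1,0,0,-1,0,0,0],[0.1,0,0,-2,0,0,0],[0.1,0,0,-3,0,0,0],[0.1,0,0,-4,0,0,0],[0.1,0,0,-5,0,0,0]]]' | grep -v -e width; done; python3 - <<'E'
from h import *
a=snap('scene','s7.png');b=snap('top','t7.png')
def c(i,x,y,w,h): return cv2.resize(i[y:y+h,x:x+w,::-1],(400,300),interpolation=cv2.INTER_CUBIC)
cv2.imwrite('pics/c7.png',cv2.convertScaleAbs(np.hstack([c(a,130,150,80,60),c(b,325,150,80,60)]),alpha=1.5))
E
```

```text
time: 26.4
position: [0.5737, -0.1887, 0.1621]
tool_rot: [-2.49, -1.915, -0.001]
ft_force: [-0.1, 0.3, -3.1]
time: 26.9
position: [0.5735, -0.1892, 0.1671]
tool_rot: [-2.491, -1.915, -0.0]
ft_force: [-0.5, -0.3, -1.8]
```

View pics/c7.png

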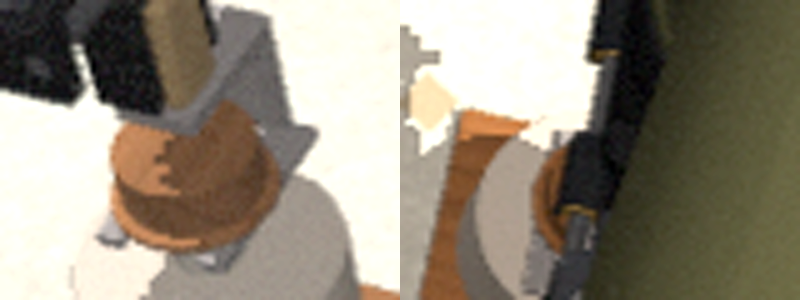

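```bash
python3 -m creep '[[[0.1,0,0,-1,0,0,0],[0.1,0,0,-2.5,0,0,0],[0.1,0,0,-4.5,0,0,0],[0.1,0,0,-7,0,0,0],[0.1,0,0,-10,0,0,0]]]' | grep -v -e width;python3 -m creep '[[[0.1,0,0,-3,0,0,0],[0.1,0,0,-6,0,0,0],[0.1,0,0,-9,0,0,0],[0.1,0,0,-11,0,0,0],[0.1,0,0,-11,0,0,0]]]' | grep -v -e width;python3 -m creep '[[[0.1,0,0,-3,0,0,0],[0.1,0,0,-8,0,0,0],[0.1,0,0,-14,0,0,0],[0.1,0,0,-18,0,0,0],[0.1,0,0,-20,0,0,0]]]' | grep -v -e width; python3 - <<'E'
from h import *
to(.50,.23,.2,9)
a=snap('scene','s8.png')
cv2.imwrite('pics/c8.png',cv2.convertScaleAbs(cv2.resize(a[120:210,110:230,::-1],(800,600),interpolation=cv2.INTER_CUBIC),alpha=1.5))
E
```

```text
time: 27.5
position: [0.5735, -0.1892, 0.1772]
tool_rot: [-2.491, -1.915, -0.0]
ft_force: [0.2, 0.2, -2.2]
time: 28.0
position: [0.5737, -0.1893, 0.1884]
tool_rot: [2.49, 1.915, 0.001]
ft_force: [-1.1, -0.2, -2.2]
time: 28.5
position: [0.5738, -0.1894, 0.2088]
tool_rot: [2.49, 1.914, 0.001]
ft_force: [0.7, 1.2, -1.5]
t 28.5 pos [ 0.5738 -0.1894  0.2088] shift [ 386.3 -179.2    8.7] turn [ 0.001  0.    -0.417] F [ 0.7  1.2 -1.5] w 0.274
```

View pics/c8.png

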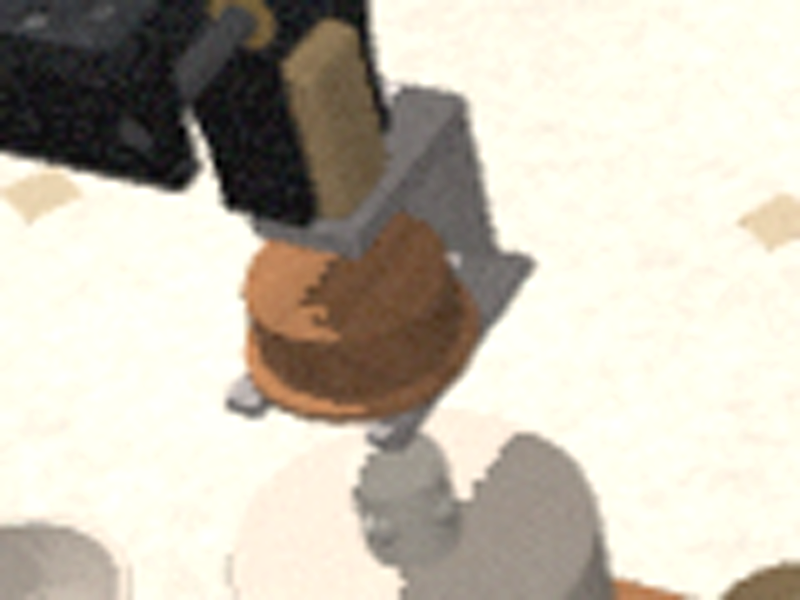

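```bash
python3 -m creep '[[[0.1,2,-1,0,0,0,0],[0.1,6,-2,0,0,0,0],[0.1,11,-4,0,0,0,0],[0.1,19,-7,0,0,0,0],[0.1,28,-11,0,0,0,0]]]' | grep pos; python3 -m creep '[[[0.1,13,-5,0,0,0,0],[0.1,28,-11,0,0,0,0],[0.1,45,-18,0,0,0,0],[0.1,63,-25,0,0,0,0],[0.1,84,-33,0,0,0,0]]]' |grep pos; python3 -m creep '[[[0.1,22,-9,0,0,0,0],[0.1,45,-18,0,0,0,0],[0.1,67,-27,0,0,0,0],[0.1,89,-36,0,0,0,0],[0.1,111,-45,0,0,0,0]]]' | grep pos; python3 -m creep '[[[0.1,22,-9,0,0,0,0],[0.1,45,-18,0,0,0,0],[0.1,67,-27,0,0,0,0],[0.1,89,-36,0,0,0,0],[0.1,111,-45,0,0,0,0]]]' | grep pos; python3 -m creep '[[[0.1,20,-8,0,0,0,0],[0.1,38,-15,0,0,0,0],[0.1,53,-21,0,0,0,0],[0.1,66,-26,0,0,0,0],[0.1,76,-31,0,0,0,0]]]' | grep pos;python3 -m creep '[[[0.1,3,-1,0,0,0,-0.03],[0.1,3,-1,0,0,0,-0.07],[0.1,3,-1,0,0,0,-0.12],[0.1,3,-1,0,0,0,-0.17],[0.1,3,-1,0,0,0,-0.22]]]' | grep -v width;python3 -m creep '[[[0.1,0,0,0,0,0,-0.05],[0.1,0,0,0,0,0,-0.1],[0.1,0,0,0,0,0,-0.15],[0.1,0,0,0,0,0,-0.18],[0.1,0,0,0,0,0,-0.19]]]' | grep -v width; python3 -c "
from h import *
to(.5205,.2556,.0716,9)"
```

```text
position: [0.5699, -0.1584, 0.2079]
position: [0.5594, -0.0682, 0.2081]
position: [0.5441, 0.0513, 0.2082]
position: [0.5289, 0.17, 0.2082]
position: [0.519, 0.2506, 0.208]
time: 31.55
position: [0.5196, 0.2515, 0.2081]
tool_rot: [2.263, 2.178, -0.0]
ft_force: [-0.6, -0.5, -1.6]
time: 32.05
position: [0.5195, 0.2519, 0.2081]
tool_rot: [2.049, 2.381, 0.0]
ft_force: [-0.3, -0.3, -2.2]
t 32.05 pos [0.5195 0.2519 0.2081] shift [  3.5   1.5 136.5] turn [ 0.     0.    -0.007] F [-0.3 -0.3 -2.2] w 0.274
```

Arrived. Descend smoothly to about 4 mm above the set-down height.

```bash
python3 -m creep '[[[0.1,0,0,2,0,0,0],[0.1,0,0,6,0,0,0],[0.1,1,0,12,0,0,0],[0.1,2,0,20,0,0,0],[0.1,2,0,30,0,0,0]]]' | grep pos; python3 -m creep '[[[0.1,0,0,12,0,0,0],[0.1,0,0,24,0,0,0],[0.1,0,0,36,0,0,0],[0.1,0,0,48,0,0,0],[0.1,0,0,60,0,0,0]]]' | grep pos; python3 -m creep '[[[0.1,0,0,12,0,0,0],[0.1,0,0,22,0,0,0],[0.1,0,0,30,0,0,0],[0.1,0,0,36,0,0,0],[0.1,0,0,40,0,0,0]]]' | grep pos;  python3 -m creep '[[[0.1,0,0,1,0,0,0],[0.1,0,0,2,0,0,0],[0.1,0,0,2,0,0,0],[0.1,0,0,2,0,0,0]]]'
python3 - <<'E'
from h import *
to(.5205,.2556,.0716,9)
a=snap('scene','s9.png');
cv2.imwrite('pics/c9.png',cv2.convertScaleAbs(cv2.resize(a[160:235,370:470,::-1],(800,600),interpolation=cv2.INTER_CUBIC),alpha=1.5))
E
```

```text
position: [0.5188, 0.2549, 0.1772]
position: [0.5189, 0.2545, 0.1169]
position: [0.5189, 0.2545, 0.0775]
time: 33.95
position: [0.5192, 0.2547, 0.0764]
tool_rot: [2.049, 2.382, 0.001]
ft_force: [-0.4, -0.4, -2.0]
grip_width: 0.271
t 33.95 pos [0.5192 0.2547 0.0764] shift [0.7 1.4 4.8] turn [ 0.001 -0.    -0.007] F [-0.4 -0.4 -2. ] w 0.271
```

View pics/c9.png

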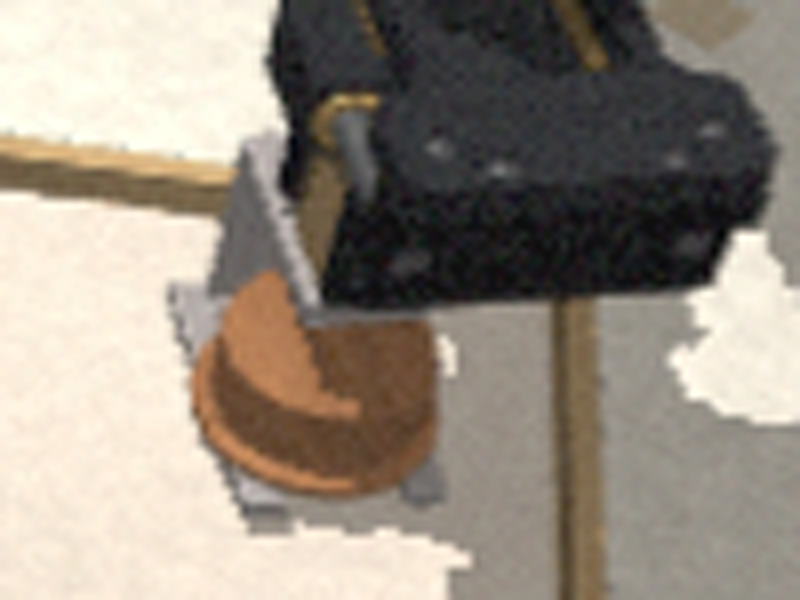

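```bash
python3 -m creep '[[[0.1,0,0,1,0,0,0],[0.1,0,0,2,0,0,0],[0.1,0,0,3,0,0,0],[0.1,0,0,3.5,0,0,0],[0.1,0,0,3.5,0,0,0]]]' | grep -v -e tool -e width; for i in 1 2 3; do python3 -m creep '[[[0.1,0,0,0.5,0,0,0],[0.1,0,0,0.5,0,0,0],[0.1,0,0,0.5,0,0,0]]]' | grep -v -e tool -e width; done
```

```text
time: 34.5
position: [0.5188, 0.2545, 0.0724]
ft_force: [0.5, 1.1, -2.6]
time: 34.8
position: [0.5189, 0.2546, 0.072]
ft_force: [-0.4, -0.1, -2.1]
time: 35.1
position: [0.519, 0.2546, 0.0716]
ft_force: [0.9, 0.3, -2.6]
time: 35.4
position: [0.519, 0.2545, 0.0715]
ft_force: [-2.1, -1.9, 3.6]
```

```bash
python3 -m creep '[[[0.27,0,0,-0.4,0,0,0],[0.4,0,0,-0.4,0,0,0],[0.6,0,0,-0.4,0,0,0],[0.8,0,0,-0.4,0,0,0],[0.8,0,0,-0.4,0,0,0]]]' ; python3 -m creep '[[[0.8,0,0,0,0,0,0],[0.8,0,0,0,0,0,0],[0.8,0,0,0,0,0,0],[0.8,0,0,0,0,0,0],[0.8,0,0,0,0,0,0]]]'
```

```text
time: 35.9
position: [0.5191, 0.2546, 0.0714]
tool_rot: [2.049, 2.382, 0.001]
ft_force: [-0.3, 0.1, -0.0]
grip_width: 0.553
time: 36.4
position: [0.5189, 0.2546, 0.0714]
tool_rot: [-2.049, -2.382, -0.0]
ft_force: [-0.0, -0.1, -0.1]
grip_width: 0.796
```

```bash
python3 -m creep '[[[0.8,0,0,-5,0,0,0],[0.8,0,0,-20,0,0,0],[0.8,0,0,-45,0,0,0],[0.8,0,0,-80,0,0,0],[0.8,0,0,-120,0,0,0]]]' |grep pos; python3 -m creep '[[[0.8,0,-30,-20,0,0,0],[0.8,0,-60,-30,0,0,0],[0.8,0,-60,-30,0,0,0],[0.8,0,-60,-30,0,0,0]]]'; python3 - <<'E'
from h import *
a=snap('scene','s10.png');b=snap('top','t10.png')
def c(i,x,y,w,h): return cv2.resize(i[y:y+h,x:x+w,::-1],(400,300),interpolation=cv2.INTER_CUBIC)
o=np.vstack([np.hstack([c(a,360,150,100,75),c(b,110,180,100,75)]),np.hstack([c(a,80,160,180,135),c(a,300,160,160,120)])])
cv2.imwrite('pics/c10.png',cv2.convertScaleAbs(o,alpha=1.4))
E
```

```text
position: [0.5185, 0.2542, 0.1932]
time: 37.3
position: [0.4599, 0.2459, 0.223]
tool_rot: [2.048, 2.382, 0.005]
ft_force: [0.0, -0.3, -0.5]
grip_width: 0.798
```

```bash
python3 - <<'E'
from h import *
a0=cv2.imread('pics/s0.png');a=cv2.imread('pics/s10.png');a9=cv2.imread('pics/s9.png')
def cen(i,x,y,w,h,f):
    v=cv2.cvtColor(i[y:y+h,x:x+w],cv2.COLOR_BGR2HSV);m=f(v);r=np.argwhere(m);return np.round([x+r[:,1].mean(),y+r[:,0].mean(),m.sum()],1),r.min(0)+[y,x],r.max(0)+[y,x]
red=lambda v:(v[...,0]<14)&(v[...,1]>95)
for n,b in(('biscuit',(322,185,42,35)),('spice',(212,200,40,55))):
    print(n,cen(a0,*b,red)[0],cen(a,*b,red)[0])
d=lambda x,y,w,h:np.abs(a0[y:y+h,x:x+w].astype(int)-a[y:y+h,x:x+w]).mean()
print('bowl diff',d(90,198,42,36),'spice diff',d(215,205,35,48))
print('cap px',cen(a9,385,190,50,40,red),cen(a,385,185,50,45,red))
# expected cap outline with cap at the puller on the fork
p=np.array([.519,.2545]);t=np.linspace(0,6.28,200)
for r,z in((.03,.015),(.026,.040)):
    e=np.array([px('scene',[p[0]+r*np.cos(q),p[1]+r*np.sin(q),z])for q in t]);print(z,e.min(0),e.max(0))
C=onz('scene',408,206,.03);print(C)
g=cen(a,405,160,30,40,lambda v:(v[...,0]>14)&(v[...,0]<25)&(v[...,1]>80));print('grip',g,cen(a0,405,160,30,40,lambda v:(v[...,0]>14)&(v[...,0]<25)&(v[...,1]>80)))
E
```

```text
biscuit [341.6 202.9 403. ] [341.8 202.8 405. ]
spice [230.5 237.1 521. ] [230.8 236.8 583. ]
bowl diff 3.785273368606702 spice diff 3.7061507936507936
cap px (array([408.1, 208.9, 497. ]), array([194, 394]), array([221, 423])) (array([407.7, 210.4, 483. ]), array([196, 393]), array([223, 423]))
0.015 [390.06576523 200.46169916] [421.30044321 223.2035348 ]
0.04 [394.2803218 193.1596116] [421.92854943 212.9128658 ]
[0.51791319 0.25642882 0.03      ]
grip (array([417.8, 185.1, 433. ]), array([173, 407]), array([197, 434])) (array([418.1, 185.4, 426. ]), array([173, 407]), array([197, 434]))
```

```bash
python3 -c "
from bench import ctrl
s=ctrl.get_state();print(s['time'],s['ft_force']);print(ctrl.close_job())"
```

```text
37.4 [0.01621739 0.16124164 0.05370064]
the job is handed in; nothing more can be done
None
```

I handed the job in at 37.4 s. The cap came off the jar, and the puller stands in the tray with the cap on its fork. The arm is clear. The system gave no verdict.

**Grip and fit:** I gripped the puller by its x faces at 45 N and set the fork height by touching the jar shoulder at about 10 N. I then slid the fork in until the throat met the neck lightly, at about 3 N.

**Pull:** The pull rose to about 9.6 N by the readings between moves, a little under the planned 12 N. The cap started to creep there and came up with the fork at lower force. The puller leaned on the neck by up to about 4 to 5 N sideways while lifting, so I eased it back. The pop itself did not show as a clear event. Later pictures showed the cap on the fork above the bare neck.

**Last checks:**
- **Picture limit:** The last picture could not be viewed because the 12-picture limit was reached, so the final check was from pixels only.
- **Puller:** The grip is within 0.5 px of where it stood at the start, so the puller is upright at its old place.
- **Cap:** Its outline matches a cap lying flat on the fork to within about 3 px.
- **Other items:** The gingerbread is unmoved (0.2 px). The bowl and amber jar look unchanged, though the amber jar's coloured area read 583 px against 521 px at the start. Its centre stayed put, and I put the difference down to lighting.
- **Force:** The final force on the tool was about zero.

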